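# Set out the flask series on the four-place stirrer

## Robot

A 6-joint arm with a two-finger parallel gripper is mounted at the origin on the work surface. World frame = base frame: x ahead of the robot, y to its left, z up, the work surface at z = 0. Lengths are in m, angles in rad, forces in N, time in s.
With the tool pointing down it reaches from about 0.425 to 0.95 m from the base axis. Payload 3.5 kg.
Tool frame: the origin (TCP) lies where the fingers leave the gripper's body, on its centre line; the fingertips stand 73 mm ahead of it and the grasp point (between the pads) lies 54 mm ahead of it; z points along the fingers, y is the line along which they close (so a half turn about z gives the same grasp; the last joint's range is limited). The gripper opens to 85 mm and grips with 20 to 120 N. Pads are 22 mm wide; open, the fingers measure 114 mm over their backs; the gripper's body (76 mm by 85 mm) begins 54 mm behind the grasp point. The pads swing forward as they close: fully open they stand 13 mm farther back than shut.
Start: joints at [-0.15, 0.286, 1.577, -0, 1.279, -0.15], TCP at [0.675, 0, 0.304] pointing down, gripper open.
Joint ranges: [-2.77, 2.77], [-0.9, 2.22], [0.21, 2.48], [-1.53, 4.67], [0.24, 2.81], [-2.84, 2.84]. Speed limits (rad/s): [2.79, 2.79, 3.14, 3.14, 3.14, 3.14].

## Interface

Orientations are given as a rotation vector (axis times angle).
In Python, from workcell import * gives the robot as it stands.
- The arm moves only by the tool step_arm, never from a script. Its argument "increments" is text: rows parted by semicolons, each of 6 numbers parted by spaces: the shift along the tool's x, y, z in m, then the turn, a rotation vector about the tool's x, y, z in rad. In form: x y z wx wy wz; .... A call has exactly 5 rows; each row shifts and turns the commanded pose from where the row before left it, along the tool's axes as they then stand; what a row does not reach is not made up. A row lasts 1/10 s, in which the tool goes at most 50 mm and 8.59 degrees, less where a joint would pass 70% of its speed; a pose out of reach is approached as far as the arm can. A call is refused whole if a number of a shift passes 0.05 or a number of a turn 0.15, either way. A call with a gripper value outside its range is refused whole. "hand" is the closure in counts, from 0 (fully open) to 255 (shut), set as the call begins (left out, the last holds). The fingers move at their own pace and stop on an object; the grip force is fixed at half the most. Time passes only in rows, so rows that do not move let the fingers close, or fill a call up. It gives the time, the measured TCP pose, the force, the opening and the grip force at its end, in the units of the state.
- read_state(): the state, without advancing time (a new reading comes with each control period).
- camera(name): name is "scene" or "side" or "wrist"; returns (picture, depth): 420x560x3 uint8, red, green, blue; 420x560 float32, m along the optical axis (not along the pixel's ray), 0 where there is no reading.
- calibration(name): a dict with "camera_matrix" (3x3 intrinsics, pixels), "position" and "attitude" of the camera in the world. Camera axes: x right, y down, z forward; pixel columns grow to the right and rows downward; lengths in m; the calibration is good to about 2 mm. A picture is of the moment at which its call begins: read the wrist's pose just before it. calibration takes no time and is no camera call; for the wrist camera it gives the pose at the moment of the call.
- sign_off(): hands the job in; it is judged then, once.
Trained networks look in the newest picture that a camera, given by its name, has taken for a name from the list of things; names that differ only in an ending like _2 or _b are one class to them, and where a whole thing is asked for, a point or a joint stands for the part that bears it (a point fixed in the world has none). Each returns a list of dicts, best first, with "score" (0 to 1); they miss things now and then, are a little off and sometimes report something else, mostly with a low value. They report only what shows in the picture. A call takes as long as a camera call.
- recognise(camera, thing): "centre" ([column, row] in pixels, amid what is visible of it).
- trace(camera, thing): "mask" (420x560 bool, what is visible of it) and "centre" ([column, row] in pixels, amid what is visible of it).
- place_of(camera, thing): "centre" ([column, row] in pixels: a listed point, or the origin of a listed thing).
The state is a dict: "t": time; "joint_positions": joint angles; "joint_velocities": joint speeds; "joint_torque": joint torques, N m; "tool_pos": TCP position; "tool_rot": TCP orientation; "wrist_force": force on the tool from outside, world axes, zero at the start; "torque": the same for the moment, N m; "opening": finger opening in m; "gripper_force": force on a finger pad.
Only numpy, scipy, OpenCV 4.12 (cv2) and the standard library are available. Lean on these libraries where they do the work, as an engineer would, in place of code of your own. Each camera call takes 0.05 s, during which the arm holds its last target. There are 200 camera calls.

## Task

Set up the stirrer for a volume series: stand the four capped conical flasks upright on its four stirring places, one on each and well centred on the cross, in order of size with the smallest beside the control unit and the largest at the far end. Set the glass down gently, never let a flask tip over, and leave the tube rack where it stands.

Things in the scene. Friction and masses are not known exactly. Their poses are not given: they have to be found in the camera images.
- flask_25_mid (a point): smallest of four empty conical (Erlenmeyer) flasks of clear glass with a blue screw cap; base 42 mm across, 74 mm high with cap, cap 24 mm across and 20 mm high at the very top, neck below it 18 mm. Point: on the axis, half-way up (37 mm above its underside and 37 mm below the cap top). z up the axis; round, so yaw is free.
- flask_50_mid (a point): second smallest of four empty conical (Erlenmeyer) flasks of clear glass with a blue screw cap; base 51 mm across, 90 mm high with cap, cap 28 mm across and 20 mm high at the very top, neck below it 22 mm. Point: on the axis, half-way up (45 mm above its underside and 45 mm below the cap top). z up the axis; round, so yaw is free.
- flask_100_mid (a point): second largest of four empty conical (Erlenmeyer) flasks of clear glass with a blue screw cap; base 64 mm across, 110 mm high with cap, cap 34 mm across and 22 mm high at the very top, neck below it 26 mm. Point: on the axis, half-way up (55 mm above its underside and 55 mm below the cap top). z up the axis; round, so yaw is free.
- flask_250_mid (a point): largest of four empty conical (Erlenmeyer) flasks of clear glass with a blue screw cap; base 85 mm across, 148 mm high with cap, cap 40 mm across and 25 mm high at the very top, neck below it 32 mm. Point: on the axis, half-way up (74 mm above its underside and 74 mm below the cap top). z up the axis; round, so yaw is free.
- place_a: stirring place A, one of four alike in a straight row, 95 mm apart centre to centre, in the order A, B, C, D: a white top tile printed with a black ring 74 mm across and a cross at its centre; the four tiles form the flat flush top of the low white stirrer plate (130 mm by 390 mm, 40 mm high, fixed). Origin: centre of the cross, on the top surface. y along the row from D towards A, x across it, z up.
- place_b: stirring place B, one of four alike in a straight row, 95 mm apart centre to centre, in the order A, B, C, D: a white top tile printed with a black ring 74 mm across and a cross at its centre; the four tiles form the flat flush top of the low white stirrer plate (130 mm by 390 mm, 40 mm high, fixed). Origin: centre of the cross, on the top surface. y along the row from D towards A, x across it, z up.
- place_c: stirring place C, one of four alike in a straight row, 95 mm apart centre to centre, in the order A, B, C, D: a white top tile printed with a black ring 74 mm across and a cross at its centre; the four tiles form the flat flush top of the low white stirrer plate (130 mm by 390 mm, 40 mm high, fixed). Origin: centre of the cross, on the top surface. y along the row from D towards A, x across it, z up.
- place_d: stirring place D, one of four alike in a straight row, 95 mm apart centre to centre, in the order A, B, C, D: a white top tile printed with a black ring 74 mm across and a cross at its centre; the four tiles form the flat flush top of the low white stirrer plate (130 mm by 390 mm, 40 mm high, fixed). Origin: centre of the cross, on the top surface. y along the row from D towards A, x across it, z up.
- control: the stirrer's control unit, fixed: grey box 120 mm by 110 mm, 72 mm high, with display, black knob and green switch, standing 15 mm clear of one end of the stirrer plate: beside A in some starts, beside D in others. Origin: centre of its underside, 122 mm from the centre of the nearest stirring place.
- rack: white test-tube rack (110 mm by 100 mm, 95 mm high) with capped tubes, loose, at the end of the stirrer plate opposite the control unit. Bystander. Origin: centre of underside.

How it is judged:
At the end, for the whole second after the job is handed in: Each flask stands upright (within 0.08 rad), at rest, on the plate, its axis within 12 mm of the centre of its own stirring place: smallest on the place beside the control unit, then second smallest, second largest, largest at the far end (((horizontal distance between control and place_a below 0.25 m and horizontal distance between flask_25_mid and place_a below 0.012 m and horizontal distance between flask_50_mid and place_b below 0.012 m and horizontal distance between flask_100_mid and place_c below 0.012 m and horizontal distance between flask_250_mid and place_d below 0.012 m) or (horizontal distance between control and place_d below 0.25 m and horizontal distance between flask_25_mid and place_d below 0.012 m and horizontal distance between flask_50_mid and place_c below 0.012 m and horizontal distance between flask_100_mid and place_b below 0.012 m and horizontal distance between flask_250_mid and place_a below 0.012 m)) and z of flask_25_mid in the frame of place_a between 0.032 and 0.042 m and angle between each of flask_25_mid, flask_50_mid, flask_100_mid, flask_250_mid's own z axis and vertical below 0.08 rad and linear speed of each of flask_25, flask_50, flask_100, flask_250 below 0.02 m/s and z of flask_50_mid in the frame of place_a between 0.04 and 0.05 m and z of flask_100_mid in the frame of place_a between 0.05 and 0.06 m and z of flask_250_mid in the frame of place_a between 0.069 and 0.079 m); the robot touches nothing.
It fails at once if a flask is let fall (moving faster than 0.5 m/s while not held, a drop of about 13 mm) ((linear speed of flask_25 above 0.5 m/s and contact force between flask_25 and the fingers below 0.1 N) or (linear speed of flask_50 above 0.5 m/s and contact force between flask_50 and the fingers below 0.1 N) or (linear speed of flask_100 above 0.5 m/s and contact force between flask_100 and the fingers below 0.1 N) or (linear speed of flask_250 above 0.5 m/s and contact force between flask_250 and the fingers below 0.1 N)).
It fails at once if a flask is tipped over (more than 0.6 rad) (angle between any of flask_25_mid, flask_50_mid, flask_100_mid, flask_250_mid's own z axis and vertical above 0.6 rad).
It fails at once if the tube rack is shifted by more than 20 mm (distance of rack from where it was at the start of the episode above 0.02 m).
It fails at once if a flask is banged or pressed on the stirrer (contact force above 40 N) (contact force between any of flask_25, flask_50, flask_100, flask_250 and place_a above 40 N or contact force between any of flask_25, flask_50, flask_100, flask_250 and place_b above 40 N or contact force between any of flask_25, flask_50, flask_100, flask_250 and place_c above 40 N or contact force between any of flask_25, flask_50, flask_100, flask_250 and place_d above 40 N).
It also fails if it takes over 112 s, if anything falls off the work surface, if the arm or the gripper's body presses on something with over 40 N, if the wrist force passes 120 N, or if a joint passes its speed limit or range.

## Working session

There is one attempt and no reset: what is moved stays moved. The work goes in short steps, Python scripts to look and compute and a tool call to move; the robot and the scene stay as the last step left them, time stands still between calls to the robot, and variables do not carry over. Pictures are saved under pics/ and viewed, at most 14 in all, crops included, and the job is handed in when it is done.

Besides the shell and the picture viewer there is one more tool, called by a JSON object that holds its "method" and its "body", one argument or row to a line. step_arm: Moves the arm, as the interface text tells. Its arguments: {"type":"object","properties":{"increments":{"type":"string"},"hand":{"type":"number"}},"required":["increments"]}

```bash
ls; mkdir -p pics; cat > h.py <<'E'
from workcell import *
import numpy as np, cv2
def pix2world(cam,uv,z=None,d=None,cal=None):
    c=cal or calibration(cam);K=np.array(c["camera_matrix"]);p=np.array(c["position"]);a=np.array(c["attitude"])
    R=a if a.shape==(3,3) else cv2.Rodrigues(a)[0]
    r=R@np.linalg.inv(K)@np.array([uv[0],uv[1],1.])
    return p+r*(d if z is None else (z-p[2])/r[2])
E
python3 - <<'E'
from h import *
s=read_state();print(s["t"],s["tool_pos"],s["tool_rot"],s["opening"])
ims=[]
for cam in ["scene","side"]:
    im,d=camera(cam);cv2.imwrite(f"pics/{cam}0.png",im[:,:,::-1])
    c=calibration(cam);print(cam,np.round(c["position"],3),np.round(c["attitude"],3).tolist())
    for n,z in [("flask_25_mid",.037),("flask_50_mid",.045),("flask_100_mid",.055),("flask_250_mid",.074),("place_a",.04),("place_b",.04),("place_c",.04),("place_d",.04),("control",0),("rack",0)]:
        for r in place_of(cam,n)[:5]:
            print(n,round(r["score"],2),np.round(r["centre"],1),np.round(pix2world(cam,r["centre"],z),3))
E
```

```text
pics
0.0 [6.74516007e-01 1.01422483e-04 3.02521127e-01] [-2.22008992 -2.2200658   0.00222871] 0.08548987127788248
scene [ 1.073 -0.29   0.709] [-2.089, -1.219, 0.495]
flask_25_mid 0.72 [225.6 210.3] [ 0.45  -0.069  0.037]
flask_50_mid 0.61 [295.1 176.2] [0.435 0.124 0.045]
flask_100_mid 0.64 [344.9 146.1] [0.406 0.293 0.055]
flask_250_mid 0.69 [130.8 226.9] [ 0.433 -0.271  0.074]
place_a 0.95 [313.  246.4] [0.638 0.045 0.04 ]
place_a 0.95 [217.2 272.7] [ 0.601 -0.156  0.04 ]
place_a 0.6 [348.  233.3] [0.644 0.13  0.04 ]
place_a 0.56 [266.9 261.7] [ 0.625 -0.058  0.04 ]
place_b 0.95 [313.  246.4] [0.638 0.045 0.04 ]
place_b 0.95 [217.2 272.7] [ 0.601 -0.156  0.04 ]
place_b 0.6 [348.  233.3] [0.644 0.13  0.04 ]
place_b 0.56 [266.9 261.7] [ 0.625 -0.058  0.04 ]
place_c 0.95 [313.  246.4] [0.638 0.045 0.04 ]
place_c 0.95 [217.2 272.7] [ 0.601 -0.156  0.04 ]
place_c 0.6 [348.  233.3] [0.644 0.13  0.04 ]
place_c 0.56 [266.9 261.7] [ 0.625 -0.058  0.04 ]
place_d 0.95 [313.  246.4] [0.638 0.045 0.04 ]
place_d 0.95 [217.2 272.7] [ 0.601 -0.156  0.04 ]
place_d 0.6 [348.  233.3] [0.644 0.13  0.
[... 921 characters left out ...]
.6 182.1] [0.646 0.133 0.04 ]
place_b 0.22 [264.1 257.5] [ 0.46  -0.065  0.04 ]
place_c 0.84 [313. 223.] [ 0.62  -0.053  0.04 ]
place_c 0.8 [293.8 198. ] [0.646 0.047 0.04 ]
place_c 0.8 [338.5 244.3] [ 0.616 -0.142  0.04 ]
place_c 0.57 [272.6 182.1] [0.646 0.133 0.04 ]
place_c 0.22 [264.1 257.5] [ 0.46  -0.065  0.04 ]
place_d 0.84 [313. 223.] [ 0.62  -0.053  0.04 ]
place_d 0.8 [293.8 198. ] [0.646 0.047 0.04 ]
place_d 0.8 [338.5 244.3] [ 0.616 -0.142  0.04 ]
place_d 0.57 [272.6 182.1] [0.646 0.133 0.04 ]
place_d 0.22 [264.1 257.5] [ 0.46  -0.065  0.04 ]
control 0.93 [251.4 172.6] [0.659 0.247 0.   ]
rack 0.56 [372.  294.8] [ 0.593 -0.269  0.   ]
rack 0.52 [265.8 257.9] [ 0.484 -0.04  -0.   ]
```

View pics/scene0.png

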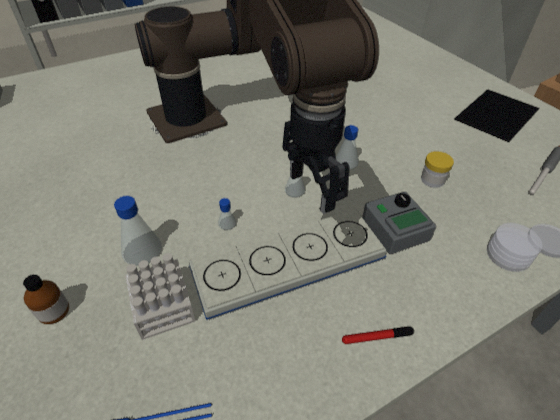

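View pics/side0.png

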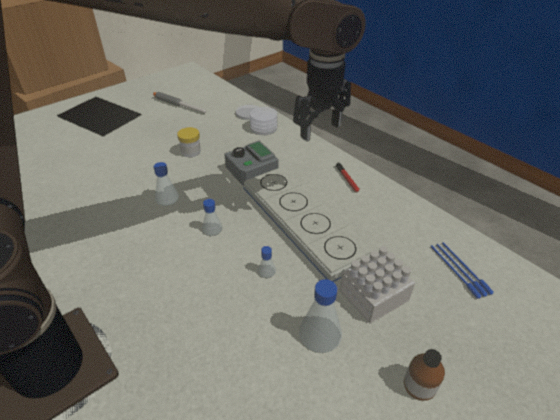

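```bash
python3 - <<'E'
from h import *
def blobs(cam):
    im=cv2.imread(f"pics/{cam}0.png");h=cv2.cvtColor(im,cv2.COLOR_BGR2HSV)
    m=cv2.inRange(h,(100,110,60),(130,255,255));n,l,s,c=cv2.connectedComponentsWithStats(m)
    return [(c[i],s[i]) for i in range(1,n) if s[i][4]>60]
H=dict(f25=.064,f50=.08,f100=.099,f250=.1355)
for cam in ["scene","side"]:
    for c,s in blobs(cam):
        print(cam,np.round(c,1),s,[(k,np.round(pix2world(cam,c,z)[:2],3)) for k,z in H.items()])
# row fit
P=np.array([[.644,.130],[.638,.045],[.625,-.058],[.601,-.156],[.646,.133],[.646,.047],[.620,-.053],[.616,-.142]])
i=np.array([0,1,2,3]*2)
A=np.c_[np.ones(8),i];print(np.linalg.lstsq(A,P,rcond=None)[0])
E
```

```text
scene [133.2   2.4] [125   0  18   7  95] [('f25', array([-0.851,  0.093])), ('f50', array([-0.804,  0.083])), ('f100', array([-0.747,  0.072])), ('f250', array([-0.638,  0.05 ]))]
scene [350.6 132.2] [344 125  14  15 160] [('f25', array([0.373, 0.335])), ('f50', array([0.39 , 0.319])), ('f100', array([0.411, 0.301])), ('f250', array([0.451, 0.265]))]
scene [125.1 207. ] [114 196  23  23 391] [('f25', array([ 0.358, -0.266])), ('f50', array([ 0.376, -0.266])), ('f100', array([ 0.397, -0.267])), ('f250', array([ 0.438, -0.268]))]
scene [224.4 204.8] [219 198  11  14 120] [('f25', array([ 0.458, -0.073])), ('f50', array([ 0.474, -0.079])), ('f100', array([ 0.492, -0.085])), ('f250', array([ 0.527, -0.097]))]
scene [235.2 308.4] [206 298  59  21  65] [('f25', array([ 0.704, -0.164])), ('f50', array([ 0.713, -0.167])), ('f100', array([ 0.724, -0.17 ])), ('f250', array([ 0.745, -0.178]))]
scene [174.1 411.8] [133 403  79  17 242] [('f25', array([ 0.815, -0.316])), ('f50', array([ 0.822, -0.315])), ('f100', array([ 0.829, -0.314])), ('f250', array([ 0.844, -0.313]))]
scene [198.8 417. ] [1
[... 919 characters left out ...]
 , -0.074])), ('f50', array([ 0.45 , -0.085])), ('f100', array([ 0.44 , -0.099])), ('f250', array([ 0.419, -0.126]))]
side [476.  281.5] [442 249  51  47 171] [('f25', array([ 0.736, -0.407])), ('f50', array([ 0.721, -0.411])), ('f100', array([ 0.702, -0.416])), ('f250', array([ 0.667, -0.425]))]
side [471.9 288.2] [458 274  23  24  87] [('f25', array([ 0.715, -0.411])), ('f50', array([ 0.7  , -0.415])), ('f100', array([ 0.682, -0.42 ])), ('f250', array([ 0.648, -0.429]))]
side [325.7 291.4] [316 279  21  26 433] [('f25', array([ 0.484, -0.231])), ('f50', array([ 0.475, -0.239])), ('f100', array([ 0.463, -0.249])), ('f250', array([ 0.441, -0.267]))]
[[ 0.64885  0.1347 ]
 [-0.0129  -0.0943 ]]
```

Both views show the four blue-capped flasks. In the scene view the caps are at 250 (125,207), 25 (224,205) and 100 (350,132), with 50 behind the gripper. The crosses are near (222,275), (267,261), (310,246) and (350,233). The control unit is at the +y end and the rack at the −y end. Next I'll refine the rings, then move.

```bash
cat >> h.py <<'E'
def rings(cam,im):
    g=cv2.cvtColor(im,cv2.COLOR_RGB2GRAY);m=cv2.adaptiveThreshold(g,255,cv2.ADAPTIVE_THRESH_MEAN_C,cv2.THRESH_BINARY_INV,15,18)
    n,l,s,c=cv2.connectedComponentsWithStats(m,connectivity=8);o=[]
    for i in range(1,n):
        ys,xs=np.where(l==i)
        if len(xs)<40: continue
        w=np.array([pix2world(cam,p,.04)[:2] for p in zip(xs,ys)],np.float32) if len(xs)<1500 else None
        if w is None: continue
        (cx,cy),r=cv2.minEnclosingCircle(w)
        A=np.c_[2*w,np.ones(len(w))];q=np.linalg.lstsq(A,(w**2).sum(1),rcond=None)[0]
        R=np.sqrt(abs(q[2]+q[0]**2+q[1]**2));res=np.std(np.hypot(*(w-q[:2]).T))
        if .03<R<.045 and res<.004: o.append((np.round(q[:2],4),round(float(R),4),round(float(res),4),len(w)))
    return o
E
python3 - <<'E'
from h import *
for cam in ["scene","side"]:
    for r in rings(cam,cv2.imread(f"pics/{cam}0.png")[:,:,::-1].copy()): print(cam,r)
E
```

```text
Traceback (most recent call last):
  File "h.py", line 14, in rings
    w=np.array([pix2world(cam,p,.04)[:2] for p in zip(xs,ys)],np.float32) if len(xs)<1500 else None
                ~~~~~~~~~^^^^^^^^^^^
  File "h.py", line 4, in pix2world
    c=cal or calibration(cam);K=np.array(c["camera_matrix"]);p=np.array(c["position"]);a=np.array(c["attitude"])
             ~~~~~~~~~~~^^^^^
ValueError: time passes only in moves, steps and waits
```

```bash
sed -i 's/    g=cv2.cvtColor(im,cv2.COLOR_RGB2GRAY)/    cal=calibration(cam);g=cv2.cvtColor(im,cv2.COLOR_RGB2GRAY)/; s/pix2world(cam,p,.04)/pix2world(cam,p,.04,cal=cal)/' h.py
python3 - <<'E'
from h import *
for cam in ["scene","side"]:
    for r in rings(cam,cv2.imread(f"pics/{cam}0.png")[:,:,::-1].copy()): print(cam,r)
print(read_state()["t"])
E
```

```text
scene (array([0.645 , 0.1343]), 0.0344, 0.0028, 215)
scene (array([0.6335, 0.0392]), 0.0352, 0.0016, 216)
scene (array([ 0.6211, -0.0552]), 0.0352, 0.0016, 238)
scene (array([ 0.6087, -0.1495]), 0.0352, 0.0015, 250)
side (array([0.6467, 0.1328]), 0.0329, 0.0038, 118)
side (array([0.6363, 0.0386]), 0.0353, 0.0017, 132)
side (array([ 0.6239, -0.0554]), 0.0351, 0.0016, 142)
side (array([ 0.6114, -0.1496]), 0.0351, 0.0015, 164)
side (array([ 0.5295, -0.2878]), 0.0338, 0.0032, 87)
side (array([ 0.4174, -0.2722]), 0.0386, 0.0029, 57)
1.1
```

{"method": "step_arm", "body": {
  "increments": "-0.05 -0.045 0 0 0 0;-0.025 -0.045 0 0 0 0;0 -0.045 0 0 0 0;0 -0.045 0 0 0 0;0 -0.035 0 0 0 0",
  "hand": 0
}}

```text
t: 1.6
tool_pos: [0.4706, -0.0614, 0.3037]
tool_rot: [-2.222, -2.221, 0.0]
wrist_force: [-0.1, 0.5, 0.1]
opening: 0.0854
gripper_force: 0.0
```

{"method": "step_arm", "body": {
  "increments": "0.0015 0 0.03 0 0 0;0 0 0.03 0 0 0;0 0 0.03 0 0 0;0 0 0.03 0 0 0;0 0 0.03 0 0 0"
}}

```text
t: 2.1
tool_pos: [0.4729, -0.0599, 0.1533]
tool_rot: [2.221, 2.221, 0.001]
wrist_force: [0.3, -0.1, -0.1]
opening: 0.0855
gripper_force: 0.0
```

{"method": "step_arm", "body": {
  "increments": "0 0 0.02 0 0 0;0 0 0.01 0 0 0;0 0 0.006 0 0 0;0 0 0 0 0 0;0 0 0 0 0 0"
}}

```text
t: 2.6
tool_pos: [0.4736, -0.0602, 0.119]
tool_rot: [2.22, 2.22, 0.001]
wrist_force: [-0.1, -1.1, -0.2]
opening: 0.0854
gripper_force: 0.0
```

```bash
python3 - <<'E'
from h import *
im,d=camera("wrist");cv2.imwrite("pics/w1.png",im[:,:,::-1]);print(read_state()["tool_pos"])
E
```

```text
[ 0.47368887 -0.06020089  0.11915918]
```

View pics/w1.png

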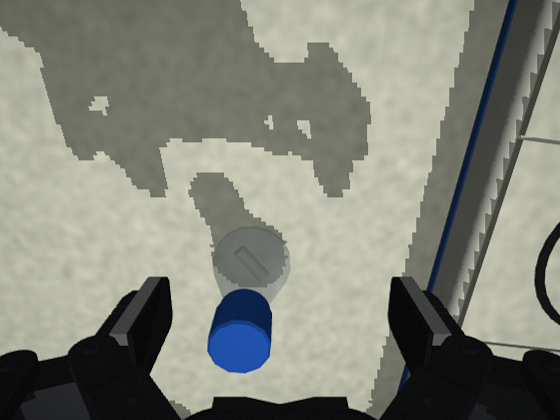

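The picture shows the 25 flask's cap at (240,340), left of the midpoint between the fingers. The tool fell about 14 mm short because diagonal rows are capped. I'll correct that and grip.

{"method": "step_arm", "body": {
  "increments": "-0.0065 -0.0075 0 0 0 0;-0.0065 -0.0075 0.002 0 0 0;0 0 0 0 0 0;0 0 0 0 0 0;0 0 0 0 0 0"
}}

```text
t: 3.15
tool_pos: [0.4579, -0.0731, 0.1161]
tool_rot: [2.222, 2.221, 0.0]
wrist_force: [0.5, 0.6, -0.3]
opening: 0.0856
gripper_force: 0.0
```

{"method": "step_arm", "body": {
  "increments": "0 0 0 0 0 0;0 0 0 0 0 0;0 0 0 0 0 0;0 0 0 0 0 0;0 0 0 0 0 0",
  "hand": 255
}}

```text
t: 3.65
tool_pos: [0.458, -0.0729, 0.116]
tool_rot: [2.221, 2.221, 0.0]
wrist_force: [0.5, 0.1, -0.5]
opening: 0.0215
gripper_force: 58.6
```

{"method": "step_arm", "body": {
  "increments": "0 0 0 0 0 0;0 0 0 0 0 0;0 0 0 0 0 0;0 0 0 0 0 0;0 0 0 0 0 0"
}}

```text
t: 4.15
tool_pos: [0.458, -0.073, 0.116]
tool_rot: [2.221, 2.221, 0.0]
wrist_force: [0.2, -0.7, 0.7]
opening: 0.0216
gripper_force: 58.7
```

```bash
python3 - <<'E'
from h import *
im,d=camera("wrist");cv2.imwrite("pics/w2.png",im[:,:,::-1]);print(read_state()["tool_pos"])
E
```

```text
[ 0.45798904 -0.07295293  0.1160588 ]
```

View pics/w2.png

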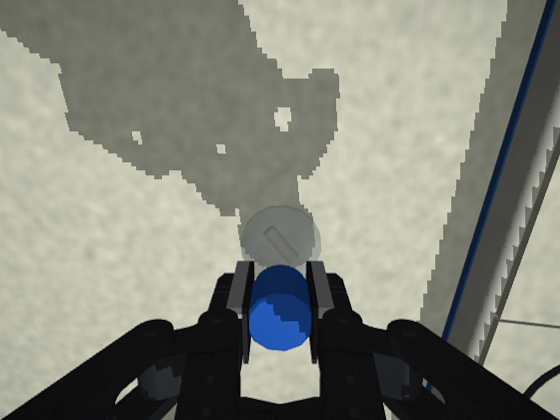

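The cap is held between the pads at (280,310), 58.6 N. Lifting and carrying it to the place next to the control unit.

{"method": "step_arm", "body": {
  "increments": "0 0 -0.01 0 0 0;0 0 -0.02 0 0 0;0 0 -0.025 0 0 0;0 0 -0.02 0 0 0;0 0 -0.01 0 0 0"
}}

```text
t: 4.7
tool_pos: [0.4584, -0.0731, 0.2033]
tool_rot: [2.219, 2.22, 0.002]
wrist_force: [0.3, 0.3, 0.3]
opening: 0.0216
gripper_force: 58.7
```

{"method": "step_arm", "body": {
  "increments": "0.02 0.02 0 0 0 0;0.025 0.022 0 0 0 0;0.025 0.022 0 0 0 0;0.025 0.022 0 0 0 0;0.025 0.022 0 0 0 0"
}}

```text
t: 5.2
tool_pos: [0.5661, 0.0482, 0.2004]
tool_rot: [-2.221, -2.221, 0.002]
wrist_force: [0.6, 0.5, 0.1]
opening: 0.0215
gripper_force: 58.8
```

{"method": "step_arm", "body": {
  "increments": "0.025 0.022 0 0 0 0;0.025 0.022 0 0 0 0;0.02 0.02 0 0 0 0;0.016 0.017 0 0 0 0;0 0 0 0 0 0"
}}

```text
t: 5.7
tool_pos: [0.6478, 0.1348, 0.2003]
tool_rot: [-2.219, -2.224, -0.0]
wrist_force: [0.4, 0.8, -1.1]
opening: 0.0217
gripper_force: 58.8
```

```bash
python3 - <<'E'
from h import *
im,d=camera("scene");im2,_=camera("side");s=read_state();print(s["tool_pos"],s["opening"])
cv2.imwrite("pics/c1.png",np.hstack([im[130:330,230:480],im2[80:280,180:430]])[:,:,::-1])
E
```

```text
[0.64623355 0.13315185 0.19999281] 0.021295032560983536
```

View pics/c1.png

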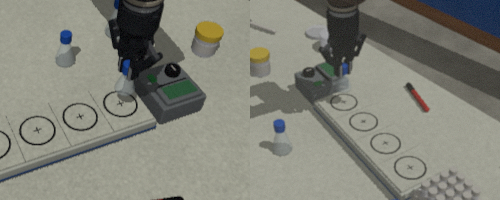

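Held upright, with the small flask above the ring at the control unit. Lowering slowly and releasing.

{"method": "step_arm", "body": {
  "increments": "0 0 0.01 0 0 0;0 0 0.012 0 0 0;0 0 0.01 0 0 0;0 0 0.006 0 0 0;0 0 0.003 0 0 0"
}}

```text
t: 6.3
tool_pos: [0.6461, 0.1328, 0.1583]
tool_rot: [-2.221, -2.22, 0.003]
wrist_force: [0.9, -0.3, -0.2]
opening: 0.0216
gripper_force: 58.8
```

{"method": "step_arm", "body": {
  "increments": "0 0 0.001 0 0 0;0 0 0.001 0 0 0;0 0 0.0005 0 0 0;0 0 0 0 0 0;0 0 0 0 0 0"
}}

```text
t: 6.8
tool_pos: [0.647, 0.1331, 0.1578]
tool_rot: [2.221, 2.221, 0.001]
wrist_force: [0.6, 0.4, 0.0]
opening: 0.0216
gripper_force: 58.8
```

{"method": "step_arm", "body": {
  "increments": "0 0 0 0 0 0;0 0 0 0 0 0;0 0 0 0 0 0;0 0 0 0 0 0;0 0 0 0 0 0",
  "hand": 0
}}

```text
t: 7.3
tool_pos: [0.6469, 0.1331, 0.1575]
tool_rot: [2.221, 2.221, 0.0]
wrist_force: [-0.3, 0.6, 0.2]
opening: 0.0852
gripper_force: 0.0
```

{"method": "step_arm", "body": {
  "increments": "0 0 -0.02 0 0 0;0 0 -0.03 0 0 0;0 0 -0.04 0 0 0;0 0 -0.02 0 0 0;0 0 0 0 0 0"
}}

```text
t: 7.8
tool_pos: [0.6487, 0.1332, 0.2726]
tool_rot: [2.217, 2.217, 0.011]
wrist_force: [0.5, -0.0, -0.6]
opening: 0.0852
gripper_force: 0.0
```

```bash
cat >> h.py <<'E'
H=dict(f25=.064,f50=.08,f100=.099,f250=.1355)
def caps(plate=0.):
    for cam in ["scene","side"]:
        im,_=camera(cam);cal=calibration(cam);h=cv2.cvtColor(im,cv2.COLOR_RGB2HSV)
        m=cv2.inRange(h,(100,110,60),(130,255,255));n,l,s,c=cv2.connectedComponentsWithStats(m)
        for i in range(1,n):
            if 60<s[i][4]<600:
                for k,z in H.items():
                    for off in (0,.04):
                        p=pix2world(cam,c[i],z+off,cal=cal)[:2]
                        t=T[k] if off else S[k]
                        if np.hypot(*(p-t))<.03: print(cam,k,"on plate" if off else "table",np.round(p,4),"err",np.round(p-t,4),s[i][4])
        cv2.imwrite(f"pics/last_{cam}.png",im[:,:,::-1])
T=dict(f25=(.646,.1333),f50=(.635,.039),f100=(.6225,-.0553),f250=(.610,-.1495))
S=dict(f25=(.459,-.0735),f50=(.441,.122),f100=(.4115,.302),f250=(.4395,-.2675))
E
python3 -c "
from h import *
s=read_state();print(s['tool_pos']);caps()"
```

```text
[0.64868018 0.13321754 0.27260984]
scene f50 table [0.4394 0.1211] err [-0.0016 -0.0009] 131
scene f250 table [ 0.4374 -0.2685] err [-0.0021 -0.001 ] 388
scene f25 on plate [0.6478 0.1326] err [ 0.0018 -0.0007] 147
side f25 on plate [0.6489 0.1326] err [ 0.0029 -0.0007] 74
side f100 table [0.4112 0.2994] err [-0.0003 -0.0026] 114
side f50 table [0.4401 0.1203] err [-0.0009 -0.0017] 107
side f250 table [ 0.4412 -0.2673] err [0.0017 0.0002] 434
```

{"method": "step_arm", "body": {
  "increments": "-0.002 -0.035 0 0 0 0;-0.002 -0.035 0 0 0 0;-0.002 -0.035 0 0 0 0;-0.002 -0.035 0 0 0 0;-0.002 -0.035 0 0 0 0"
}}

```text
t: 8.4
tool_pos: [0.4692, 0.1229, 0.2643]
tool_rot: [-2.219, -2.219, 0.006]
wrist_force: [0.4, -0.3, 0.5]
opening: 0.0857
gripper_force: 0.0
```

{"method": "step_arm", "body": {
  "increments": "-0.002 -0.02 0 0 0 0;0 -0.0115 0.01 0 0 0;0 0 0.03 0 0 0;0 0 0.03 0 0 0;0 0 0.03 0 0 0"
}}

```text
t: 8.9
tool_pos: [0.4386, 0.121, 0.1643]
tool_rot: [-2.22, -2.22, 0.004]
wrist_force: [0.2, -0.7, 0.2]
opening: 0.0854
gripper_force: 0.0
```

{"method": "step_arm", "body": {
  "increments": "0 0 0.02 0 0 0;0 0 0.01 0 0 0;0 0 0.0055 0 0 0;0 0 0 0 0 0;0 0 0 0 0 0"
}}

```text
t: 9.4
tool_pos: [0.4409, 0.1211, 0.1326]
tool_rot: [2.221, 2.221, 0.001]
wrist_force: [-0.2, -0.2, 0.2]
opening: 0.0853
gripper_force: 0.0
```

{"method": "step_arm", "body": {
  "increments": "0 0 0 0 0 0;0 0 0 0 0 0;0 0 0 0 0 0;0 0 0 0 0 0;0 0 0 0 0 0",
  "hand": 255
}}

```text
t: 9.9
tool_pos: [0.4405, 0.1211, 0.1324]
tool_rot: [2.221, 2.221, 0.0]
wrist_force: [-1.6, -0.6, 2.7]
opening: 0.0253
gripper_force: 58.8
```

{"method": "step_arm", "body": {
  "increments": "0 0 -0.01 0 0 0;0 0 -0.02 0 0 0;0 0 -0.025 0 0 0;0 0 -0.025 0 0 0;0 0 -0.01 0 0 0"
}}

```text
t: 10.4
tool_pos: [0.4415, 0.1212, 0.225]
tool_rot: [2.219, 2.219, 0.006]
wrist_force: [0.2, 1.6, -0.7]
opening: 0.0257
gripper_force: 58.9
```

{"method": "step_arm", "body": {
  "increments": "-0.011 0.024 0 0 0 0;-0.012 0.03 0 0 0 0;-0.012 0.03 0 0 0 0;-0.012 0.03 0 0 0 0;-0.012 0.03 0 0 0 0"
}}

```text
t: 10.9
tool_pos: [0.5851, 0.0615, 0.2211]
tool_rot: [-2.221, -2.221, 0.001]
wrist_force: [-0.0, -0.1, -0.3]
opening: 0.0257
gripper_force: 59.0
```

{"method": "step_arm", "body": {
  "increments": "-0.012 0.03 0 0 0 0;-0.011 0.02 0 0 0 0;0 0 0 0 0 0;0 0 0.01 0 0 0;0 0 0.01 0 0 0"
}}

```text
t: 11.4
tool_pos: [0.6333, 0.0396, 0.2007]
tool_rot: [-2.22, -2.221, 0.001]
wrist_force: [-0.2, -0.9, -0.9]
opening: 0.0256
gripper_force: 59.1
```

{"method": "step_arm", "body": {
  "increments": "0 0 0.01 0 0 0;0 0 0.008 0 0 0;0 0 0.005 0 0 0;0 0 0.003 0 0 0;0 0 0.002 0 0 0"
}}

```text
t: 11.9
tool_pos: [0.6343, 0.0392, 0.1738]
tool_rot: [2.221, 2.222, -0.0]
wrist_force: [-0.6, -0.4, -0.4]
opening: 0.0254
gripper_force: 59.1
```

{"method": "step_arm", "body": {
  "increments": "0 0 0.001 0 0 0;0 0 0.0005 0 0 0;0 0 0 0 0 0;0 0 0 0 0 0;0 0 0 0 0 0"
}}

```text
t: 12.4
tool_pos: [0.6344, 0.0391, 0.1727]
tool_rot: [2.221, 2.221, 0.0]
wrist_force: [0.1, 0.3, -0.4]
opening: 0.0259
gripper_force: 59.1
```

{"method": "step_arm", "body": {
  "increments": "0 0 0 0 0 0;0 0 0 0 0 0;0 0 0 0 0 0;0 0 0 0 0 0;0 0 0 0 0 0",
  "hand": 0
}}

```text
t: 12.9
tool_pos: [0.6344, 0.0391, 0.1725]
tool_rot: [2.221, 2.221, 0.0]
wrist_force: [-0.4, -0.3, 0.2]
opening: 0.0856
gripper_force: 0.0
```

{"method": "step_arm", "body": {
  "increments": "0 0 -0.02 0 0 0;0 0 -0.03 0 0 0;0 0 -0.04 0 0 0;0 0 -0.02 0 0 0;0 0 0 0 0 0"
}}

```text
t: 13.4
tool_pos: [0.6361, 0.039, 0.2874]
tool_rot: [2.216, 2.217, 0.009]
wrist_force: [0.6, 0.3, -0.4]
opening: 0.0853
gripper_force: 0.0
```

```bash
python3 -c "
from h import *
s=read_state();print(s['tool_pos']);caps()"
```

```text
[0.63608455 0.03897395 0.28744134]
scene f100 table [0.4108 0.3005] err [-0.0007 -0.0015] 158
scene f250 table [ 0.4375 -0.2684] err [-0.002  -0.0009] 390
scene f25 on plate [0.6478 0.1334] err [0.0018 0.0001] 144
scene f50 on plate [0.6334 0.0389] err [-0.0016 -0.0001] 200
side f25 on plate [0.6474 0.132 ] err [ 0.0014 -0.0013] 62
side f100 table [0.4108 0.3001] err [-0.0007 -0.0019] 98
side f50 on plate [0.634  0.0384] err [-0.001  -0.0006] 101
side f250 table [ 0.4415 -0.2673] err [0.002  0.0002] 427
```

{"method": "step_arm", "body": {
  "increments": "0.03 -0.026 0 0 0 0;0.033 -0.028 0 0 0 0;0.033 -0.028 0 0 0 0;0.033 -0.028 0 0 0 0;0.033 -0.028 0 0 0 0"
}}

```text
t: 14.0
tool_pos: [0.494, 0.2019, 0.2793]
tool_rot: [-2.22, -2.219, 0.007]
wrist_force: [0.8, 0.5, -0.4]
opening: 0.0854
gripper_force: 0.0
```

{"method": "step_arm", "body": {
  "increments": "0.033 -0.028 0 0 0 0;0.033 -0.028 0 0 0 0;0.02 -0.02 0 0 0 0;0.0135 -0.0094 0.01 0 0 0;0 0 0.02 0 0 0"
}}

```text
t: 14.5
tool_pos: [0.4092, 0.3021, 0.2511]
tool_rot: [-2.217, -2.224, 0.001]
wrist_force: [-0.5, 0.1, -0.2]
opening: 0.0854
gripper_force: 0.0
```

{"method": "step_arm", "body": {
  "increments": "0 0 0.03 0 0 0;0 0 0.03 0 0 0;0 0 0.02 0 0 0;0 0 0.01 0 0 0;0 0 0 0 0 0"
}}

```text
t: 15.0
tool_pos: [0.4092, 0.2997, 0.1592]
tool_rot: [-2.22, -2.22, 0.01]
wrist_force: [-0.7, 0.2, -0.5]
opening: 0.0858
gripper_force: 0.0
```

{"method": "step_arm", "body": {
  "increments": "0 0 0.008 0 0 0;0 0 0.0035 0 0 0;0 0 0 0 0 0;0 0 0 0 0 0;0 0 0 0 0 0"
}}

```text
t: 15.5
tool_pos: [0.4113, 0.3007, 0.1516]
tool_rot: [2.221, 2.221, 0.002]
wrist_force: [-1.2, -0.6, -1.2]
opening: 0.0851
gripper_force: 0.0
```

{"method": "step_arm", "body": {
  "increments": "0 0 0 0 0 0;0 0 0 0 0 0;0 0 0 0 0 0;0 0 0 0 0 0;0 0 0 0 0 0",
  "hand": 255
}}

```text
t: 16.0
tool_pos: [0.4112, 0.3007, 0.1512]
tool_rot: [2.221, 2.221, 0.001]
wrist_force: [0.3, 0.8, 1.4]
opening: 0.0317
gripper_force: 59.7
```

{"method": "step_arm", "body": {
  "increments": "0 0 -0.01 0 0 0;0 0 -0.02 0 0 0;0 0 -0.03 0 0 0;0 0 -0.03 0 0 0;0 0 -0.01 0 0 0"
}}

```text
t: 16.5
tool_pos: [0.4121, 0.3012, 0.2548]
tool_rot: [2.22, 2.22, 0.009]
wrist_force: [0.7, 0.8, -1.3]
opening: 0.032
gripper_force: 59.6
```

{"method": "step_arm", "body": {
  "increments": "0 0 -0.02 0 0 0;0 0 -0.02 0 0 0;-0.02 0.0113 0 0 0 0;-0.03 0.018 0 0 0 0;-0.036 0.021 0 0 0 0"
}}

```text
t: 17.0
tool_pos: [0.4608, 0.2142, 0.2902]
tool_rot: [-2.218, -2.223, 0.001]
wrist_force: [0.8, -0.4, -0.8]
opening: 0.0316
gripper_force: 59.6
```

{"method": "step_arm", "body": {
  "increments": "-0.036 0.021 0 0 0 0;-0.036 0.021 0 0 0 0;-0.036 0.021 0 0 0 0;-0.036 0.021 0 0 0 0;-0.036 0.021 0 0 0 0"
}}

```text
t: 17.5
tool_pos: [0.5663, 0.033, 0.2898]
tool_rot: [-2.221, -2.22, 0.002]
wrist_force: [0.0, 0.4, -1.0]
opening: 0.0318
gripper_force: 59.6
```

{"method": "step_arm", "body": {
  "increments": "-0.036 0.021 0 0 0 0;-0.03 0.02 0 0 0 0;-0.024 0.015 0 0 0 0;0 0 0 0 0 0;0 0 0.01 0 0 0"
}}

```text
t: 18.0
tool_pos: [0.6226, -0.0559, 0.2811]
tool_rot: [2.222, 2.22, 0.001]
wrist_force: [0.8, -0.4, -0.8]
opening: 0.0318
gripper_force: 59.7
```

{"method": "step_arm", "body": {
  "increments": "0 0 0.02 0 0 0;0 0 0.02 0 0 0;0 0 0.02 0 0 0;0 0 0.01 0 0 0;0 0 0 0 0 0"
}}

```text
t: 18.5
tool_pos: [0.6205, -0.0541, 0.2081]
tool_rot: [-2.217, -2.219, 0.004]
wrist_force: [0.2, 0.8, -0.7]
opening: 0.032
gripper_force: 59.7
```

{"method": "step_arm", "body": {
  "increments": "0 0 0.008 0 0 0;0 0 0.006 0 0 0;0 0 0.003 0 0 0;0 0 0 0 0 0;0 0 0 0 0 0"
}}

```text
t: 19.0
tool_pos: [0.6224, -0.0555, 0.1943]
tool_rot: [2.221, 2.221, 0.0]
wrist_force: [-0.1, 0.0, -1.7]
opening: 0.0317
gripper_force: 59.7
```

{"method": "step_arm", "body": {
  "increments": "0 0 0.001 0 0 0;0 0 0.001 0 0 0;0 0 0.0005 0 0 0;0 0 0 0 0 0;0 0 0 0 0 0"
}}

```text
t: 19.5
tool_pos: [0.6222, -0.0554, 0.1914]
tool_rot: [2.221, 2.221, 0.0]
wrist_force: [0.4, 0.5, -1.3]
opening: 0.0318
gripper_force: 59.7
```

{"method": "step_arm", "body": {
  "increments": "0 0 0 0 0 0;0 0 0 0 0 0;0 0 0 0 0 0;0 0 0 0 0 0;0 0 0 0 0 0",
  "hand": 0
}}

```text
t: 20.0
tool_pos: [0.6223, -0.0554, 0.1915]
tool_rot: [2.221, 2.221, 0.0]
wrist_force: [-0.3, 0.1, -0.1]
opening: 0.0853
gripper_force: 0.0
```

{"method": "step_arm", "body": {
  "increments": "0 0 -0.02 0 0 0;0 0 -0.03 0 0 0;0 0 -0.04 0 0 0;0 0 -0.02 0 0 0;0 0 0 0 0 0"
}}

```text
t: 20.5
tool_pos: [0.6238, -0.0558, 0.3064]
tool_rot: [2.216, 2.216, 0.007]
wrist_force: [0.1, -0.1, 0.1]
opening: 0.0853
gripper_force: 0.0
```

```bash
python3 -c "
from h import *
s=read_state();print(s['tool_pos']);caps()"
```

```text
[ 0.62383356 -0.05577726  0.30638454]
scene f250 table [ 0.4377 -0.2682] err [-0.0018 -0.0007] 395
scene f25 on plate [0.6478 0.1326] err [ 0.0018 -0.0007] 147
scene f50 on plate [0.6335 0.0391] err [-0.0015  0.0001] 202
scene f100 on plate [ 0.6219 -0.0553] err [-0.0006 -0.    ] 309
side f25 on plate [0.6488 0.1321] err [ 0.0028 -0.0012] 77
side f50 on plate [0.6332 0.038 ] err [-0.0018 -0.001 ] 87
side f100 on plate [ 0.624  -0.0561] err [ 0.0015 -0.0008] 164
side f250 table [ 0.4412 -0.2674] err [0.0017 0.0001] 431
```

{"method": "step_arm", "body": {
  "increments": "-0.025 -0.022 0 0 0 0;-0.031 -0.027 0 0 0 0;-0.031 -0.027 0 0 0 0;-0.031 -0.027 0 0 0 0;-0.031 -0.027 0 0 0 0"
}}

```text
t: 21.1
tool_pos: [0.4902, -0.2048, 0.2983]
tool_rot: [-2.218, -2.218, 0.002]
wrist_force: [-0.0, -0.7, -0.1]
opening: 0.0854
gripper_force: 0.0
```

{"method": "step_arm", "body": {
  "increments": "-0.031 -0.026 0 0 0 0;-0.02 -0.017 0 0 0 0;-0.0124 -0.0098 0 0 0 0;0 0 0.02 0 0 0;0 0 0.025 0 0 0"
}}

```text
t: 21.6
tool_pos: [0.4386, -0.2682, 0.2546]
tool_rot: [-2.223, -2.219, 0.0]
wrist_force: [-0.1, 0.2, -0.0]
opening: 0.0853
gripper_force: 0.0
```

{"method": "step_arm", "body": {
  "increments": "0 0 0.025 0 0 0;0 0 0.02 0 0 0;0 0 0.012 0 0 0;0 0 0.008 0 0 0;0 0 0.004 0 0 0"
}}

```text
t: 22.1
tool_pos: [0.4391, -0.2675, 0.1861]
tool_rot: [-2.22, -2.22, 0.0]
wrist_force: [-0.3, -0.0, -0.1]
opening: 0.0853
gripper_force: 0.0
```

{"method": "step_arm", "body": {
  "increments": "0 0 0 0 0 0;0 0 0 0 0 0;0 0 0 0 0 0;0 0 0 0 0 0;0 0 0 0 0 0"
}}

```text
t: 22.6
tool_pos: [0.4396, -0.2679, 0.188]
tool_rot: [2.221, 2.221, 0.0]
wrist_force: [-0.2, -0.4, 0.5]
opening: 0.0856
gripper_force: 0.0
```

{"method": "step_arm", "body": {
  "increments": "0 0 0 0 0 0;0 0 0 0 0 0;0 0 0 0 0 0;0 0 0 0 0 0;0 0 0 0 0 0",
  "hand": 255
}}

```text
t: 23.1
tool_pos: [0.4395, -0.268, 0.1877]
tool_rot: [2.221, 2.221, -0.0]
wrist_force: [-0.6, -0.0, 1.5]
opening: 0.0377
gripper_force: 60.4
```

{"method": "step_arm", "body": {
  "increments": "0 0 -0.01 0 0 0;0 0 -0.02 0 0 0;0 0 -0.025 0 0 0;0 0 -0.025 0 0 0;0 0 -0.01 0 0 0"
}}

```text
t: 23.6
tool_pos: [0.4401, -0.2683, 0.2803]
tool_rot: [2.218, 2.218, 0.001]
wrist_force: [-0.8, 0.2, -2.3]
opening: 0.0374
gripper_force: 60.5
```

{"method": "step_arm", "body": {
  "increments": "0.018 0 0 0 0 0;0.025 0 0 0 0 0;0.03 0 0 0 0 0;0.025 0.01 0 0 0 0;0.0204 0.02 0 0 0 0"
}}

```text
t: 24.1
tool_pos: [0.4679, -0.1466, 0.2752]
tool_rot: [-2.218, -2.218, 0.001]
wrist_force: [0.2, -0.4, -2.0]
opening: 0.0381
gripper_force: 60.6
```

{"method": "step_arm", "body": {
  "increments": "0 0.03 0 0 0 0;0 0.03 0 0 0 0;0 0.03 0 0 0 0;0 0.03 0 0 0 0;0 0.0204 0 0 0 0"
}}

```text
t: 24.6
tool_pos: [0.6105, -0.1478, 0.275]
tool_rot: [-2.218, -2.22, 0.001]
wrist_force: [-0.1, -0.7, -2.1]
opening: 0.0377
gripper_force: 60.8
```

{"method": "step_arm", "body": {
  "increments": "0 0 0.01 0 0 0;0 0 0.015 0 0 0;0 0 0.01 0 0 0;0 0 0.008 0 0 0;0 0 0 0 0 0"
}}

```text
t: 25.1
tool_pos: [0.6082, -0.149, 0.2319]
tool_rot: [-2.219, -2.218, 0.003]
wrist_force: [-0.4, -0.7, -1.8]
opening: 0.038
gripper_force: 61.0
```

{"method": "step_arm", "body": {
  "increments": "0 0 0 0 0 0;0 0 0.003 0 0 0;0 0 0.002 0 0 0;0 0 0 0 0 0;0 0 0 0 0 0"
}}

```text
t: 25.6
tool_pos: [0.6099, -0.1495, 0.2296]
tool_rot: [2.221, 2.221, 0.0]
wrist_force: [-0.5, -0.7, -2.5]
opening: 0.0378
gripper_force: 61.0
```

{"method": "step_arm", "body": {
  "increments": "0 0 0.001 0 0 0;0 0 0.0005 0 0 0;0 0 0 0 0 0;0 0 0 0 0 0;0 0 0 0 0 0"
}}

```text
t: 26.1
tool_pos: [0.6098, -0.1494, 0.2279]
tool_rot: [-2.221, -2.221, -0.0]
wrist_force: [0.1, 0.6, -2.6]
opening: 0.0377
gripper_force: 61.0
```

{"method": "step_arm", "body": {
  "increments": "0 0 0 0 0 0;0 0 0 0 0 0;0 0 0 0 0 0;0 0 0 0 0 0;0 0 0 0 0 0",
  "hand": 0
}}

```text
t: 26.6
tool_pos: [0.6099, -0.1494, 0.2282]
tool_rot: [2.221, 2.221, 0.0]
wrist_force: [-0.3, 0.6, 0.3]
opening: 0.0858
gripper_force: 0.0
```

{"method": "step_arm", "body": {
  "increments": "0 0 -0.02 0 0 0;0 0 -0.03 0 0 0;0 0 -0.04 0 0 0;0 0 -0.02 0 0 0;0 0 0 0 0 0"
}}

```text
t: 27.1
tool_pos: [0.6112, -0.1499, 0.343]
tool_rot: [2.216, 2.216, 0.005]
wrist_force: [-0.9, -0.6, -0.5]
opening: 0.0857
gripper_force: 0.0
```

{"method": "step_arm", "body": {
  "increments": "0 -0.02 0 0 0 0;0 -0.03 0 0 0 0;0 -0.03 0 0 0 0;0 -0.02 0 0 0 0;0 0 0 0 0 0"
}}

```text
t: 27.6
tool_pos: [0.5077, -0.149, 0.3358]
tool_rot: [-2.22, -2.218, 0.002]
wrist_force: [-0.1, 0.9, 0.2]
opening: 0.0853
gripper_force: 0.0
```

```bash
python3 -c "
from h import *
s=read_state();print(s['tool_pos']);caps()
for n in ('rack','control'): print(n,[np.round(pix2world('side',r['centre'],0),3) for r in place_of('side',n)[:1]])
cv2.imwrite('pics/end.png',np.hstack([cv2.imread('pics/last_scene.png')[130:350,100:460],cv2.imread('pics/last_side.png')[100:320,180:540]]))"
```

```text
[ 0.50770824 -0.14897642  0.33578429]
scene f25 on plate [0.6478 0.1325] err [ 0.0018 -0.0008] 146
scene f50 on plate [0.6335 0.0389] err [-0.0015 -0.0001] 202
scene f250 on plate [ 0.6084 -0.1494] err [-0.0016  0.0001] 490
scene f100 on plate [ 0.6216 -0.0552] err [-0.0009  0.0001] 311
side f25 on plate [0.6482 0.1316] err [ 0.0022 -0.0017] 86
side f100 on plate [ 0.6231 -0.0559] err [ 0.0006 -0.0006] 178
side f250 on plate [ 0.6111 -0.1496] err [ 0.0011 -0.0001] 287
rack [array([ 0.592, -0.269,  0.   ])]
control [array([0.661, 0.261, 0.   ])]
```

View pics/end.png

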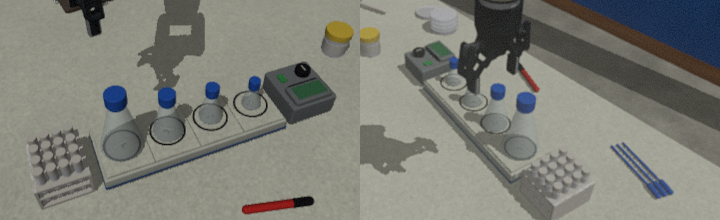

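All four flasks stand upright on their rings in size order, smallest at the control unit (cap at (255,83) in the crop) and largest at (115,98) beside the rack, which hasn't moved. Errors are about 2 mm.

```bash
python3 -c "
from workcell import *
print(sign_off())"
```

```text
the job is handed in; nothing more can be done
None
```

The job is handed in: all four flasks stand upright on the stirrer in size order, smallest beside the control unit, each within about 3 mm of its cross by the cameras; the rack has not moved and the arm is clear.

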